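# Ready the bench scale for weighing plaster

### The job

Get the bench scale ready to weigh plaster into the empty white cup that already stands on its steel pan: switch the scale on by pressing down the far half of the rocker switch, then tap the round unit key, then tap the wide bar-shaped tare key. Do it in that order, one control at a time and lightly, with the fingertips, letting each key come back up and never pressing the square function key. Do not touch the cup or the pan, lift nothing, leave everything else where it stands, and finish with the hand clear.

Things in the scene. Friction and masses are not known exactly. Their poses are not given: they have to be found in the camera images.
- scale: Fixed bench scale, pale housing 320 x 290 mm. Origin on the bench under its centre; x points from panel to pan, y left as seen facing the panel. The panel is the front strip, x -160 to -55 mm, face 40 mm above the bench in front, rising 10 degrees to 58 mm. On it, all grey: rocker y -105, unit key y -20, function key y +38, tare key y +100 mm. More than 20 N anywhere is too hard.
- pan: Stainless weighing pan of the scale, 200 (x) x 260 (y) x 12 mm, behind the panel. Origin at the centre of its underside, 66 mm above the bench; its front edge lies 44 mm from the scale's origin towards the panel. Not to be touched.
- power (a joint): Rocker switch at the panel's right end, 34 mm long up the slope, 24 mm wide, hinged across its middle; two flat halves in a shallow V (22 deg). 0 = off: near half flat, 7 mm proud of the panel, far half (towards the pan) up, its end 13 mm proud. On beyond 0.27 rad (far half nearly flat); hard stop at 0.6. Stays where left, up to 0.44. Takes 1 N at first, 3 to 4 N at 0.3, 6 to 7 N at the stop.
- power_far (a point): Point on the top face of the rocker's far half, 12 mm from the hinge line and 5 mm short of its far end: the place to press. It has sunk about 3 mm when the switch is on, 7 mm at the hard stop.
- key_unit (a joint): Travel of the round unit key (22 mm across, 9.5 mm proud of the panel): 0 = up, 0.006 m = fully down, square to the panel. Spring return: 1 N starts it, 3.5 N gives 2 mm (it then registers), 8.5 N fully down.
- key_unit_top (a point): Centre of the top face of the round unit key.
- key_function (a joint): Travel of the square function key (20 x 20 mm, same height and spring as the unit key), between the unit and the tare key. Not to be pressed.
- key_function_top (a point): Centre of the top face of the square function key.
- key_tare (a joint): Travel of the wide tare key (20 mm up the slope x 38 mm across), same height and spring as the unit key: 0 = up, 0.006 m = fully down, registers at 2 mm.
- key_tare_top (a point): Centre of the top face of the wide tare key.
- cup: Empty white plastic mixing cup, 72 mm across the rim, 75 mm tall, loose on the pan. Origin at the centre of its underside. Not to be touched.
- jar: White pigment jar with black lid, 60 mm across, 85 mm tall, beside the scale. Origin at the centre of its underside. Leave alone.
- bottle: Blue paint bottle, 48 mm across, 110 mm tall, on the other side of the scale. Origin at the centre of its underside. Leave alone.
- scraper: Plaster scraper 200 mm long, flat steel blade and dark wooden handle, lying flat between the robot and the scale. Origin on the bench under its middle, x along it towards the blade. Leave alone.

How it is judged (in metres and radians):
On the way, in this order (a step that is already met when the one before it is completed fails the run):
1. the rocker switch is on, with all keys up (value of joint power above 0.27 rad and value of joint each of key_unit, key_tare below 0.001 m), for 0.1 s.
2. the unit key is pressed, the tare key up (value of joint key_unit above 0.002 m and value of joint key_tare below 0.001 m and value of joint power above 0.27 rad), for 0.04 s.
3. the tare key is pressed, the unit key up again, with the cup standing on the pan (value of joint key_tare above 0.002 m and value of joint key_unit below 0.001 m and value of joint power above 0.27 rad and contact force between cup and pan above 0.1 N), for 0.04 s.
At the end, for the whole second after the job is handed in: The rocker is on (beyond 0.27 rad), all three keys are up again (within 1 mm), and the cup stands upright and at rest on the pan within 10 mm of where it was (all of step 1 and value of joint key_function below 0.001 m and contact force between cup and pan above 0.1 N and angle between cup's own z axis and vertical below 0.1 rad and distance of cup from where it was at the start of the episode below 0.01 m and linear speed of cup below 0.02 m/s); the robot touches nothing.
It fails at once if the unit or tare key is pressed before the scale is on (value of joint power below 0.27 rad and value of joint any of key_unit, key_tare above 0.002 m).
It fails at once if the square function key is pressed, or two keys at once (value of joint key_function above 0.0015 m or value of joint each of key_unit, key_tare above 0.0015 m).
It fails at once if the scale is pressed harder than 20 N, or touched with any part of the robot but the fingers (contact force between the fingers and scale above 20 N or contact force between the arm and scale above 1 N).
It fails at once if the robot touches the pan or the cup (contact force between any of the fingers, the arm and pan above 0.5 N or contact force between any of the fingers, the arm and cup above 0.5 N).
It fails at once if the cup, jar, bottle or scraper is moved or lifted (distance of cup from where it was at the start of the episode above 0.01 m or distance of any of jar, bottle, scraper from where it was at the start of the episode above 0.015 m).
It also fails if it takes over 42 s, if anything falls off the work surface, if the arm or the gripper's body presses on something with over 40 N, if the wrist force passes 120 N, or if a joint passes its speed limit or range.

### The arm

A 6-joint arm with a two-finger parallel gripper is mounted at the origin on the work surface. World frame = base frame: x ahead of the robot, y to its left, z up, the work surface at z = 0. Lengths are in mm, angles in rad, forces in N, time in s.
With the tool pointing down it reaches from about 350 to 875 mm from the base axis. Payload 4.2 kg.
Tool frame: the origin (TCP) lies midway between the tips of the shut fingers; the grasp point (between the pads) lies 19 mm behind it; z points along the fingers, y is the line along which they close (so a half turn about z gives the same grasp; the last joint's range is limited). The gripper opens to 85 mm and grips with 20 to 120 N. Pads are 22 mm wide; open, the fingers measure 114 mm over their backs; the gripper's body (76 mm by 85 mm) begins 54 mm behind the grasp point. The pads swing forward as they close: fully open they stand 13 mm farther back than shut.
Start: joints at [1.389, 0.385, 0.008, 0, -1.194, -0.259], TCP at [266.631, 565.25, 231.312] pointing down, gripper open.
Joint ranges: [-3.14, 3.14], [-1.21, 2.06], [-1.07, 1.41], [-3.16, 2.05], [-2.99, -0.16], [-3.1, 3.1]. Speed limits (rad/s): [2.79, 2.79, 3.14, 3.14, 3.14, 3.14].

### API

Orientations are given as a unit quaternion [x, y, z, w].
In Python, from bench import read_state, get_image, job_done gives the robot as it stands.
- The arm moves only by the shell command python3 -m jog 'ROWS'. ROWS is JSON, a list of rows, each a list of 3 entries, a list of its own where there are three numbers: the shift along the world's x, y, z scaled (see below), then the turn, a rotation vector about the world's x, y, z scaled (see below), then the gripper's target within -1 to 1 (shut at 1, half-way at 0, fully open at -1). In form: [[[x, y, z], [wx, wy, wz], claw], ...]. A call has 1 to 20 rows; each row is the pose to reach, as a shift and turn from the pose commanded when the call began; what a row does not reach only later rows make up. The controller multiplies each number of a shift by 10 cm and each number of a turn by 120 degrees. A row lasts 1/10 s, in which the tool goes at most 50 mm and 8.59 degrees, less where a joint would pass 70% of its speed; a pose out of reach is approached as far as the arm can. A call with a number of a shift or a turn outside -1 to 1 is refused whole. A call with a gripper value outside its range is refused whole. The fingers move at their own pace and stop on an object; the grip force is fixed at half the most. Time passes only in rows, so rows that repeat a pose let the fingers close. It gives the time, the measured TCP pose, the force, the opening and the grip force at its end, in the units of the state.
- read_state(): the state, without advancing time (a new reading comes with each control period).
- get_image(name): name is "side" or "top" or "wrist"; returns a dict with "frame" (400x640x3 uint8, red, green, blue), "range_z" (400x640 float32, mm along the optical axis (not along the pixel's ray), 0 where there is no reading), "fx", "fy", "cx", "cy" (pixels), "R" (3x3) and "t" (3): a world point X has camera coordinates R X + t. Camera axes: x right, y down, z forward; pixel columns grow to the right and rows downward; lengths in mm; the calibration is good to about 2 mm. A picture is of the moment at which its call begins.
- job_done(): hands the job in; it is judged then, once.
The state is a dict: "clock": time; "joints": joint angles; "joint_vel": joint speeds; "joint_efforts": joint torques, N m; "position": TCP position; "ee_rot": TCP orientation; "contact_force": force on the tool from outside, world axes, zero at the start; "wrist_torque": the same for the moment, N m; "gripper_width": finger opening in mm; "grasp_force": force on a finger pad.
Only numpy, scipy, OpenCV 4.12 (cv2) and the standard library are available. Lean on these libraries where they do the work, as an engineer would, in place of code of your own. Each camera call takes 0.05 s, during which the arm holds its last target. There are 200 camera calls.

## Working session

There is one attempt and no reset: what is moved stays moved. The work goes in short steps, Python scripts to look and compute and a shell command to move; the robot and the scene stay as the last step left them, time stands still between calls to the robot, and variables do not carry over. Pictures are saved under pics/ and viewed, at most 10 in all, crops included, and the job is handed in when it is done.

```bash
mkdir -p pics
python3 - <<'E'
from bench import *
import cv2,numpy as np
print(read_state())
ims=[get_image(n) for n in("top","side")]
for n,i in zip(("top","side"),ims):
    np.savez(f"{n}0.npz",**i)
    cv2.imwrite(f"pics/{n}0.png",i["frame"][:,:,::-1]); print(n,i["fx"],i["cx"],i["cy"],i["R"],i["t"])
E
```

```text
{'clock': 0.0, 'joints': array([ 1.38859344e+00,  3.85581517e-01,  6.62304036e-03, -5.35244194e-04,
       -1.19398996e+00, -2.58576479e-01]), 'joint_vel': array([-2.09339038e-03,  1.11195178e-04, -1.39252574e-03,  5.41995028e-05,
       -5.16709050e-04,  9.12372708e-05]), 'joint_efforts': array([ 2.75539869e-04, -3.92291665e+01,  1.88399470e+01,  4.18615267e+00,
       -4.68946571e-03, -6.28315917e-06]), 'position': array([266.38993257, 564.73819338, 230.20004448]), 'ee_rot': array([ 9.75790149e-01, -2.18706114e-01, -2.07478458e-04,  1.08476466e-03]), 'contact_force': array([-0.24834785, -0.27166896,  1.05613414]), 'wrist_torque': array([0.01115103, 0.00534572, 0.00427605]), 'grasp_force': 0.0, 'gripper_width': 85.37342350903658}
top 457.7194227525422 311.63989938302973 204.99459794100417 [[-0.02933965 -0.99895143 -0.03514584]
 [-0.99578553  0.03226706 -0.08584883]
 [ 0.08689286  0.03247895 -0.99568808]] [ 85.87452784 582.9265034  867.88339246]
side 445.9199561061987 318.6928843944072 209.10525670981647 [[ 0.95960878 -0.28098184 -0.01414919]
 [-0.16917293 -0.5361135  -0.82702046]
 [ 0.22479216  0.79600975 -0.56199374]] [-542.95240311  210.48486844  744.53874497]
```

View pics/top0.png

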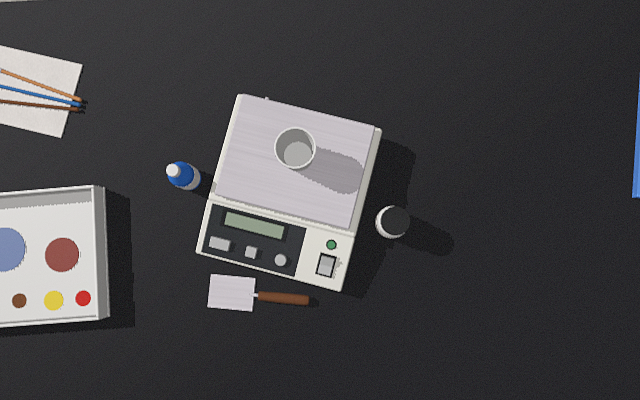

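View pics/side0.png

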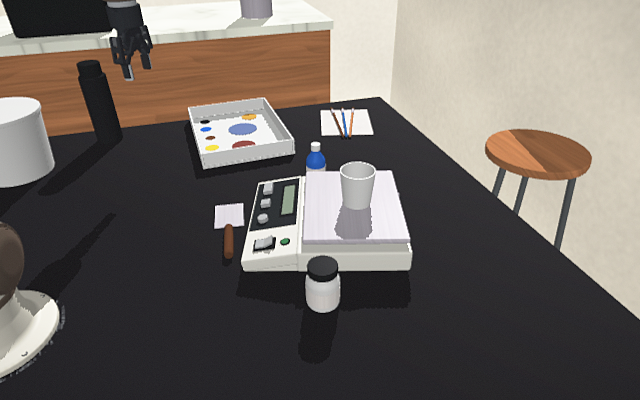

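The top view shows tare (219,243), function (251,252), unit (281,260) and rocker (326,265). The side view shows the same row at about (268,187), (265,203), (263,218), (264,243). Next I'll look at enlarged crops.

Run:
```python
import cv2,numpy as np
t=np.load("top0.npz")["frame"];s=np.load("side0.npz")["frame"]
a=cv2.resize(t[190:300,190:370],None,fx=4.4,fy=4.4,interpolation=cv2.INTER_CUBIC)[:,:,::-1]
b=cv2.resize(s[165:275,235:315],None,fx=5.4,fy=5.4,interpolation=cv2.INTER_CUBIC)[:,:,::-1]
cv2.imwrite("pics/ct.png",a);cv2.imwrite("pics/cs.png",b)
```

```text
(no output)
```

View pics/ct.png

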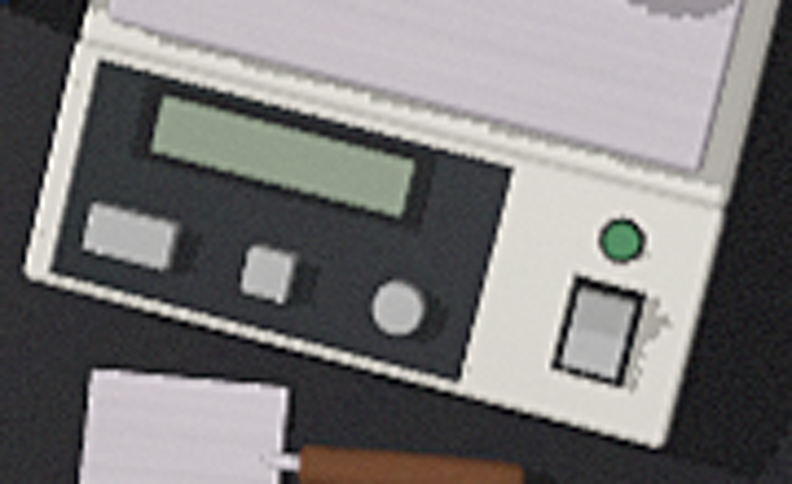

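View pics/cs.png

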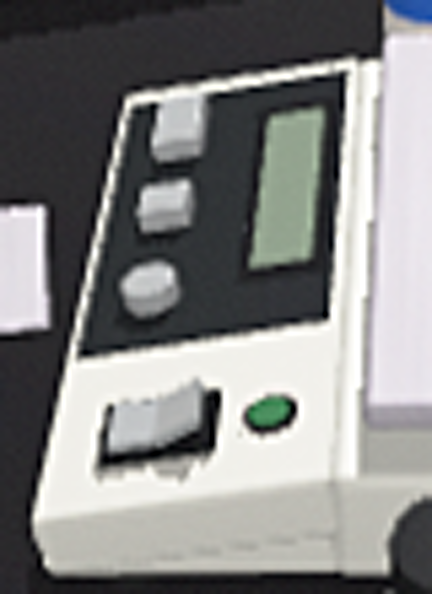

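Crops: the tare, function and unit tops and the rocker (with its fold) are clear in both views. In the top crop they sit at about (126,236), (268,273), (397,308), with the rocker's far half at (607,306). I'll fit the pose from these.

```bash
cat > g.py <<'E'
import numpy as np
from scipy.optimize import least_squares
C={n:np.load(n+"0.npz") for n in("top","side")}
def proj(n,X):
    c=C[n];q=c["R"]@X+c["t"];return np.array([c["fx"]*q[0]/q[2]+c["cx"],c["fy"]*q[1]/q[2]+c["cy"]])
T=np.tan(np.radians(10));th=np.radians(10)
def loc(x,y,h): return np.array([x-h*np.sin(th),y,40+(x+160)*T+h*np.cos(th)])
def world(p,L): c,s=np.cos(p[2]),np.sin(p[2]);return np.array([p[0]+c*L[0]-s*L[1],p[1]+s*L[0]+c*L[1],L[2]])
E
cat > fit.py <<'E'
from g import *
top=lambda u,v:np.array([190+u/4.4-.4,190+v/4.4-.4]); side=lambda u,v:np.array([235+u/5.4-.4,165+v/5.4-.4])
obs=[("top",top(126,236),'k',100),("top",top(268,273),'k',38),("top",top(397,308),'k',-20),
("side",side(182,121),'k',100),("side",side(166,200),'k',38),("side",side(148,283),'k',-20),
("top",top(25,272),'c',145),("top",top(665,447),'c',-145),("top",top(600,330),'r',-105),("side",side(151,418),'r',-105)]
def L(k,y,p): return loc(p[3],y,9.5) if k=='k' else loc(-160,y,0) if k=='c' else loc(p[4],y,8)
f=lambda p:np.concatenate([proj(n,world(p,L(k,y,p)))-o for n,o,k,y in obs])
best=min((least_squares(f,[550,100,a,-125,-125],loss="soft_l1") for a in(-.3,0,.3)),key=lambda r:r.cost)
p=best.x;print(p,best.cost);print(f(p).reshape(-1,2).round(1))
for n,Lc in dict(tare=loc(p[3],100,9.5),func=loc(p[3],38,9.5),unit=loc(p[3],-20,9.5),rock=loc(p[4],-105,8),pfar=loc(p[4]+12,-105,11)).items():
    X=world(p,Lc);o=[]
    for c in C:
        u=proj(c,X);r=C[c]["range_z"][int(u[1]-.5):int(u[1]+1.5),int(u[0]-.5):int(u[0]+1.5)]
        o+=[np.median(r)-(C[c]["R"]@X+C[c]["t"])[2]]
    print(n,X.round(1),"range resid",np.round(o,1))
E
python3 fit.py
```

```text
[ 6.13923695e+02  1.10003008e+02 -2.90770049e-01 -1.30314126e+02
 -1.18610101e+02] 2.3635457915626903
[[ 1.2 -0.1]
 [ 0.3 -0. ]
 [ 0.5  0.1]
 [-0.5 -0.8]
 [-0.4 -0.7]
 [-0.  -0.7]
 [-0.4 -0.2]
 [ 0.1 -0.1]
 [-0.2  0.7]
 [ 0.7 -0.5]]
tare [516.2 243.6  54.6] range resid [-2.   3.8]
func [498.4 184.2  54.6] range resid [-2.6  2.8]
unit [481.8 128.7  54.6] range resid [-0.6  4.6]
rock [468.9  43.8  55.2] range resid [-1.2  1.6]
pfar [479.9  40.5  60.2] range resid [-1.9  2.1]
```

Run:
```python
from g import *
from scipy.spatial.transform import Rotation as Ro
from bench import read_state
s=read_state()
yaw=-.2908
R0=Ro.from_quat(s["ee_rot"])
Rt=Ro.from_rotvec(-th*np.array([-np.sin(yaw),np.cos(yaw),0]))*Ro.from_euler('z',yaw)*Ro.from_euler('x',np.pi)
print(((Rt*R0.inv()).as_rotvec(degrees=True)/120).round(4), "tool axis",Rt.as_matrix()[:,2])
p=[613.9,110,yaw]
for n,L in dict(rock=(-118.6+13,-105,13),unit=(-130.3,-20,9.5),tare=(-130.3,100,9.5)).items():
    a=world(p,loc(*L));b=world(p,loc(L[0],L[1],L[2]+35));print(n,a.round(1),"hover",b.round(1),(b-s["position"]).round(1))
```

```text
[-0.0289 -0.0782  0.0716] tool axis [ 0.16635753 -0.04978818 -0.98480775]
rock [480.5  40.3  62.4] hover [474.6  42.1  96.9] [ 208.2 -522.7 -133.5]
unit [481.8 128.7  54.6] hover [475.9 130.4  89.1] [ 209.5 -434.4 -141.3]
tare [516.2 243.6  54.6] hover [510.3 245.4  89.1] [ 243.9 -319.4 -141.3]
```

```bash
python3 -m jog '[[[0,-0.5,0],[-0.015,-0.04,0.036],1],[[0,-1,0],[-0.029,-0.078,0.072],1],[[0,-1,0],[-0.029,-0.078,0.072],1]]' && python3 -m jog '[[[0.25,-0.5,0],[0,0,0],1],[[0.4,-1,0],[0,0,0],1],[[0.4,-1,0],[0,0,0],1]]' && python3 -m jog '[[[0.25,-0.5,0],[0,0,0],1],[[0.4,-1,0],[0,0,0],1],[[0.4,-1,0],[0,0,0],1]]' && python3 -m jog '[[[0.25,-0.5,0],[0,0,0],1],[[0.4,-1,0],[0,0,0],1],[[0.4,-1,0],[0,0,0],1]]' && python3 -m jog '[[[0.25,-0.5,-0.2],[0,0,0],1],[[0.4,-1,-0.35],[0,0,0],1],[[0.4,-1,-0.35],[0,0,0],1]]' && python3 -m jog '[[[0.24,-0.11,-0.4],[0,0,0],1],[[0.48,-0.23,-0.85],[0,0,0],1],[[0.48,-0.23,-0.85],[0,0,0],1],[[0.48,-0.23,-0.85],[0,0,0],1]]'
python3 - <<'E'
from bench import *
import cv2,numpy as np
s=read_state();print(s["clock"],s["position"],s["ee_rot"],s["contact_force"],s["gripper_width"])
a=get_image("top")["frame"][170:310,190:370];b=get_image("side")["frame"][130:270,220:400]
o=np.vstack([cv2.resize(i,None,fx=2.1*1,fy=2.1,interpolation=cv2.INTER_CUBIC) for i in(a,b)])[:,:,::-1]
w=get_image("wrist")["frame"][:,:,::-1];w=cv2.resize(w,(400,250))
o2=np.zeros((588,790,3),np.uint8);o2[:,:378]=o;o2[:250,385:785]=w
cv2.imwrite("pics/h1.png",o2)
E
```

```text
clock: 0.4
position: [264.2, 453.3, 225.6]
ee_rot: [0.986, -0.143, 0.086, 0.021]
contact_force: [0.6, 0.7, -0.7]
gripper_width: 43.7
grasp_force: 0.0
clock: 0.7
position: [306.6, 360.4, 230.7]
ee_rot: [0.986, -0.145, 0.085, 0.013]
contact_force: [0.6, -0.4, 1.1]
gripper_width: 0.2
grasp_force: 0.0
clock: 1.0
position: [346.5, 261.3, 230.9]
ee_rot: [0.986, -0.146, 0.085, 0.013]
contact_force: [0.2, -0.0, -0.2]
gripper_width: -0.0
grasp_force: 0.0
clock: 1.3
position: [386.7, 162.1, 231.0]
ee_rot: [0.985, -0.146, 0.086, 0.012]
contact_force: [-0.1, 0.6, -0.0]
gripper_width: -0.3
grasp_force: 0.0
clock: 1.6
position: [426.2, 62.5, 194.6]
ee_rot: [0.986, -0.146, 0.085, 0.013]
contact_force: [-0.3, -0.1, 0.2]
gripper_width: 0.1
grasp_force: 0.0
clock: 2.0
position: [474.8, 42.2, 110.0]
ee_rot: [0.986, -0.144, 0.085, 0.013]
contact_force: [-0.7, -0.3, 0.0]
gripper_width: -0.4
grasp_force: 0.0
2.0 [474.77166921  42.23242832 109.99802348] [ 0.98586555 -0.14392827  0.08477413  0.01292732] [-0.66750297 -0.29185746  0.03275747] -0.38221073854315735
```

View pics/h1.png

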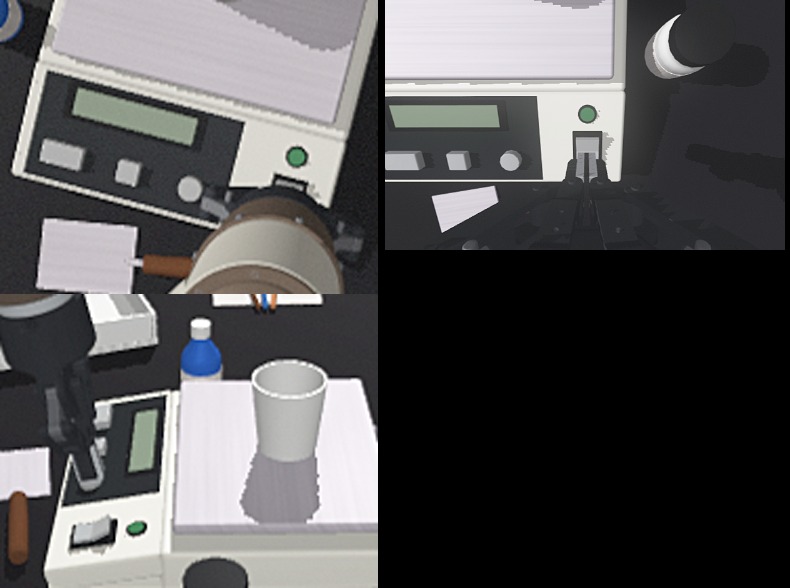

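The wrist view is square to the panel, with the rocker just ahead of the fingertips at wrist pixel (323,225) and the unit key at (200,256). I'll check these against the fitted model.

Run:
```python
import g
from g import *
import cv2
from bench import *
w=get_image("wrist");g.C["w"]=w
p=[613.9,110,-.2908]
for n,L in dict(tare=(-130.3,100,9.5),func=(-130.3,38,9.5),unit=(-130.3,-20,9.5),hinge=(-118.6,-105,7),farend=(-118.6+16,-105,13),nearend=(-118.6-17,-105,7),pfar=(-106.6,-105,11)).items():
    X=world(p,loc(*L));u=proj("w",X);print(n,X.round(1),u.round(1),"mm/px",((w["R"]@X+w["t"])[2]/w["fx"]).round(2))
tcp=read_state()["position"];print("tcp",proj("w",tcp))
f=w["frame"];cv2.imwrite("pics/w1.png",cv2.resize(f[170:320,0:400],(800,300),interpolation=cv2.INTER_CUBIC)[:,:,::-1])
gr=cv2.cvtColor(f,cv2.COLOR_RGB2GRAY);m=((gr>110)).astype(np.uint8);m[:, 245:]=0;m[:200]=0;m[290:]=0
n,_,st,ce=cv2.connectedComponentsWithStats(m)
for i in range(1,n):
    if st[i,4]>200: print(st[i],ce[i].round(1))
```

```text
tare [516.2 243.6  54.6] [ 27.2 257.3] mm/px 0.69
func [498.4 184.2  54.6] [116.7 257.6] mm/px 0.69
unit [481.8 128.7  54.6] [200.7 257.8] mm/px 0.69
hinge [469.   43.8  54.2] [324.1 240.8] mm/px 0.68
farend [483.3  39.5  62.9] [324.2 221.7] mm/px 0.65
nearend [452.7  48.6  51.2] [324.  263.5] mm/px 0.7
pfar [479.8  40.5  60.2] [324.2 226.4] mm/px 0.66
tcp [321.40174198 258.23575244]
[ 17 200 167   4 596] [ 94.9 201.3]
[   0  241   58   31 1640] [ 26.7 256.2]
[ 99 241  34  31 884] [115.6 256.1]
[184 240  32  33 750] [199.8 257.2]
[  0 282 245   8 741] [121. 288.]
```

View pics/w1.png

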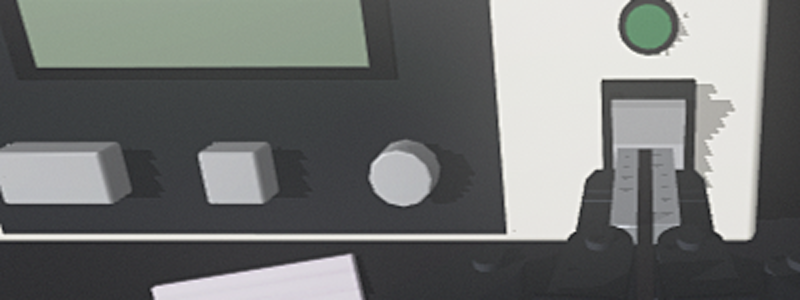

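Fit confirmed to about 1 px (0.7 mm), so I'm descending on the rocker's far half.

```bash
python3 -m jog '[[[0.03,-0.01,-0.2],[0,0,0],1],[[0.06,-0.02,-0.42],[0,0,0],1],[[0.06,-0.02,-0.42],[0,0,0],1],[[0.06,-0.02,-0.42],[0,0,0],1]]'; python3 -m jog '[[[0,0,-0.02],[0,0,0],1],[[0.01,0,-0.05],[0,0,0],1],[[0.01,0,-0.05],[0,0,0],1],[[0.01,0,-0.05],[0,0,0],1]]'
```

```text
clock: 2.6
position: [481.0, 40.8, 70.8]
ee_rot: [0.986, -0.143, 0.087, 0.011]
contact_force: [0.5, -0.1, -0.5]
gripper_width: -0.1
grasp_force: 0.0
clock: 3.0
position: [481.8, 40.3, 64.6]
ee_rot: [0.986, -0.144, 0.086, 0.012]
contact_force: [0.2, 0.6, 0.1]
gripper_width: -0.1
grasp_force: 0.0
```

```bash
python3 -m jog '[[[0,0,-0.01],[0,0,0],1],[[0,0,-0.02],[0,0,0],1],[[0,0,-0.02],[0,0,0],1],[[0,0,-0.02],[0,0,0],1]]'; python3 -m jog '[[[0,0,-0.01],[0,0,0],1],[[0,0,-0.015],[0,0,0],1],[[0,0,-0.015],[0,0,0],1]]'
```

```text
clock: 3.4
position: [481.8, 40.3, 62.4]
ee_rot: [0.986, -0.144, 0.086, 0.012]
contact_force: [0.1, -1.3, 0.7]
gripper_width: -0.3
grasp_force: 0.3
clock: 3.7
position: [482.0, 40.4, 61.0]
ee_rot: [0.986, -0.144, 0.086, 0.012]
contact_force: [1.1, -0.3, 0.9]
gripper_width: -0.1
grasp_force: 0.8
```

```bash
python3 -m jog '[[[0,0,-0.01],[0,0,0],1],[[0,0,-0.015],[0,0,0],1],[[0,0,-0.015],[0,0,0],1]]'; python3 -m jog '[[[0,0,-0.01],[0,0,0],1],[[0,0,-0.015],[0,0,0],1],[[0,0,-0.015],[0,0,0],1]]'
```

```text
clock: 4.0
position: [482.0, 40.5, 59.5]
ee_rot: [0.986, -0.144, 0.086, 0.012]
contact_force: [1.2, -0.8, 3.2]
gripper_width: 0.5
grasp_force: 1.2
clock: 4.3
position: [482.0, 40.5, 57.9]
ee_rot: [0.986, -0.144, 0.086, 0.011]
contact_force: [1.6, 0.4, 3.5]
gripper_width: 0.3
grasp_force: 1.5
```

```bash
python3 -m jog '[[[0,0,-0.01],[0,0,0],1],[[0,0,-0.01],[0,0,0],1],[[0,0,-0.01],[0,0,0],1]]'; python3 -m jog '[[[0,0,-0.01],[0,0,0],1],[[0,0,-0.01],[0,0,0],1],[[0,0,-0.01],[0,0,0],1]]'
```

```text
clock: 4.6
position: [481.9, 40.5, 56.9]
ee_rot: [0.986, -0.144, 0.086, 0.012]
contact_force: [0.5, -0.2, 3.6]
gripper_width: -0.3
grasp_force: 1.6
clock: 4.9
position: [482.0, 40.4, 56.3]
ee_rot: [0.986, -0.144, 0.087, 0.012]
contact_force: [1.5, -0.4, 7.2]
gripper_width: 0.1
grasp_force: 3.5
```

```bash
python3 -m jog '[[[-0.02,0.01,0.1],[0,0,0],1],[[-0.07,0.02,0.54],[0,0,0],1],[[-0.07,0.02,0.54],[0,0,0],1],[[-0.07,0.02,0.54],[0,0,0],1]]'
python3 - <<'E'
from bench import *
import cv2,numpy as np
f=get_image("wrist")["frame"];b=get_image("side")["frame"][165:275,235:315]
o=np.zeros((600,800,3),np.uint8);o[:300]=cv2.resize(f[170:320,0:400],(800,300),interpolation=cv2.INTER_CUBIC)
o[300:,:218]=cv2.resize(b,(218,300),interpolation=cv2.INTER_CUBIC);o[300:,230:790]=cv2.resize(b[60:105,12:50],(560,300),interpolation=cv2.INTER_CUBIC)
cv2.imwrite("pics/h2.png",o[:,:,::-1])
E
```

```text
clock: 5.3
position: [473.6, 41.9, 109.6]
ee_rot: [0.986, -0.144, 0.086, 0.012]
contact_force: [1.2, -0.3, -0.4]
gripper_width: -0.3
grasp_force: 0.0
```

View pics/h2.png

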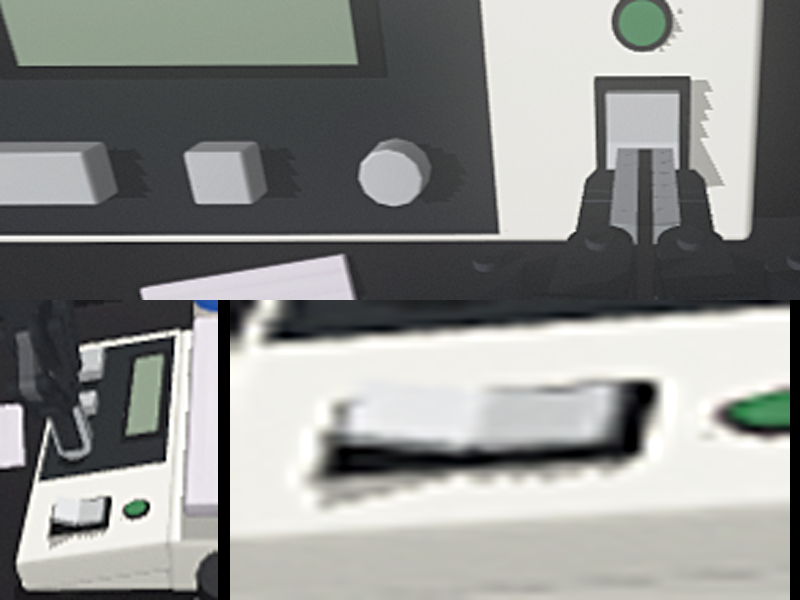

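Rocker on: in the side crop the far half now lies flat (at 550,410) and the near half is tipped up (at 410,410). Next is the unit key.

```bash
python3 -m jog '[[[0,0.45,0],[0,0,0],1],[[-0.01,0.9,0],[0,0,0],1],[[-0.01,0.9,0],[0,0,0],1],[[0.03,0.89,-0.25],[0,0,0],1],[[0.07,0.88,-0.47],[0,0,0],1],[[0.07,0.88,-0.47],[0,0,0],1],[[0.07,0.88,-0.47],[0,0,0],1]]'; python3 -m jog '[[[0,0,-0.02],[0,0,0],1],[[0.01,0,-0.05],[0,0,0],1],[[0.01,0,-0.05],[0,0,0],1]]'
```

```text
clock: 6.1
position: [480.8, 129.2, 61.8]
ee_rot: [0.986, -0.144, 0.085, 0.013]
contact_force: [0.7, -0.1, 0.0]
gripper_width: 0.5
grasp_force: 0.0
clock: 6.4
position: [482.8, 130.3, 58.1]
ee_rot: [0.986, -0.144, 0.086, 0.011]
contact_force: [0.5, -0.3, -0.6]
gripper_width: 0.1
grasp_force: 0.0
```

```bash
python3 -m jog '[[[0,0,-0.01],[0,0,0],1],[[0,0,-0.02],[0,0,0],1],[[0,0,-0.02],[0,0,0],1]]'; python3 -m jog '[[[0,0,-0.01],[0,0,0],1],[[0,0,-0.015],[0,0,0],1],[[0,0,-0.015],[0,0,0],1]]'; python3 -m jog '[[[0,0,-0.01],[0,0,0],1],[[0,0,-0.01],[0,0,0],1],[[0,0,-0.01],[0,0,0],1]]'
```

```text
clock: 6.7
position: [482.6, 130.2, 55.8]
ee_rot: [0.986, -0.144, 0.086, 0.012]
contact_force: [0.5, 0.4, -0.4]
gripper_width: 0.2
grasp_force: 0.0
clock: 7.0
position: [482.8, 130.4, 54.4]
ee_rot: [0.986, -0.144, 0.086, 0.012]
contact_force: [-0.4, -0.7, 1.3]
gripper_width: 0.1
grasp_force: 0.7
clock: 7.3
position: [482.9, 130.3, 53.5]
ee_rot: [0.986, -0.144, 0.086, 0.012]
contact_force: [0.7, -1.4, 2.9]
gripper_width: -0.3
grasp_force: 1.3
```

```bash
python3 -m jog '[[[0,0,-0.01],[0,0,0],1],[[0,0,-0.015],[0,0,0],1],[[0,0,-0.015],[0,0,0],1]]'; python3 -m jog '[[[0,0,-0.01],[0,0,0],1],[[0,0,-0.01],[0,0,0],1],[[0,0,-0.01],[0,0,0],1]]'
```

```text
clock: 7.6
position: [483.0, 130.4, 52.1]
ee_rot: [0.986, -0.144, 0.087, 0.012]
contact_force: [2.1, -1.9, 4.6]
gripper_width: -0.2
grasp_force: 2.2
clock: 7.9
position: [483.1, 130.4, 51.2]
ee_rot: [0.986, -0.144, 0.087, 0.012]
contact_force: [1.5, -1.9, 5.5]
gripper_width: 0.1
grasp_force: 2.7
```

```bash
python3 -m jog '[[[-0.02,0.01,0.15],[0,0,0],1],[[-0.09,0.03,0.59],[0,0,0],1],[[-0.09,0.03,0.59],[0,0,0],1],[[0.02,0.4,0.59],[0,0,0],1],[[0.1,0.7,0.59],[0,0,0],1],[[0.1,0.7,0.59],[0,0,0],1]]'; python3 -m jog '[[[0.14,0.46,0],[0,0,0],1],[[0.14,0.46,0],[0,0,0],1],[[0.18,0.45,-0.25],[0,0,0],1],[[0.21,0.44,-0.47],[0,0,0],1],[[0.21,0.44,-0.47],[0,0,0],1],[[0.21,0.44,-0.47],[0,0,0],1]]'
```

```text
clock: 8.5
position: [493.8, 203.6, 109.3]
ee_rot: [0.986, -0.142, 0.087, 0.011]
contact_force: [0.1, 0.2, 0.4]
gripper_width: -0.1
grasp_force: 0.0
clock: 9.1
position: [513.2, 243.6, 62.2]
ee_rot: [0.986, -0.144, 0.086, 0.013]
contact_force: [0.1, 0.6, -0.2]
gripper_width: -0.4
grasp_force: 0.0
```

```bash
python3 -m jog '[[[0.01,0,-0.02],[0,0,0],1],[[0.02,0,-0.05],[0,0,0],1],[[0.02,0,-0.05],[0,0,0],1]]'; python3 -m jog '[[[0,0,-0.01],[0,0,0],1],[[0,0,-0.02],[0,0,0],1],[[0,0,-0.02],[0,0,0],1]]'; python3 -m jog '[[[0,0,-0.01],[0,0,0],1],[[0,0,-0.02],[0,0,0],1],[[0,0,-0.02],[0,0,0],1]]'
```

```text
clock: 9.4
position: [515.8, 244.4, 58.2]
ee_rot: [0.986, -0.144, 0.086, 0.011]
contact_force: [-0.5, 1.1, 0.6]
gripper_width: 0.1
grasp_force: 0.0
clock: 9.7
position: [515.5, 244.2, 55.8]
ee_rot: [0.986, -0.144, 0.086, 0.012]
contact_force: [1.0, 0.3, -0.3]
gripper_width: -0.1
grasp_force: 0.0
clock: 10.0
position: [515.8, 244.3, 54.0]
ee_rot: [0.986, -0.144, 0.086, 0.012]
contact_force: [0.3, -0.0, 2.3]
gripper_width: 0.0
grasp_force: 1.0
```

```bash
python3 -m jog '[[[0,0,-0.01],[0,0,0],1],[[0,0,-0.02],[0,0,0],1],[[0,0,-0.02],[0,0,0],1]]'; python3 -m jog '[[[0,0,-0.01],[0,0,0],1],[[0,0,-0.015],[0,0,0],1],[[0,0,-0.015],[0,0,0],1]]'
```

```text
clock: 10.3
position: [516.1, 244.3, 52.2]
ee_rot: [0.986, -0.144, 0.087, 0.012]
contact_force: [1.6, -1.3, 4.4]
gripper_width: 0.1
grasp_force: 2.1
clock: 10.6
position: [516.2, 244.3, 50.9]
ee_rot: [0.986, -0.144, 0.087, 0.012]
contact_force: [1.8, -2.6, 6.3]
gripper_width: -0.1
grasp_force: 2.9
```

Tare pressed with about 6 N. Next I retract clear and check.

```bash
python3 -m jog '[[[-0.02,0.01,0.15],[0,0,0],1],[[-0.09,0.03,0.5],[0,0,0],1],[[-0.12,0.04,0.9],[0,0,0],1],[[-0.3,0.04,1],[0,0,0],1],[[-0.7,0.04,1],[0,0,0],1],[[-1,0.04,1],[0,0,0],1],[[-1,0.04,1],[0,0,0],1]]'; python3 -m jog '[[[-0.5,0.2,0.3],[0,0,0],1],[[-0.9,0.4,0.5],[0,0,0],1],[[-0.9,0.4,0.5],[0,0,0],1],[[-0.9,0.4,0.5],[0,0,0],1]]'
python3 - <<'E'
from bench import *
import cv2,numpy as np
a=get_image("top")["frame"][90:310,160:420];b=get_image("side")["frame"][160:320,200:420]
o=np.zeros((600,800,3),np.uint8);o[:330,:390]=cv2.resize(a,(390,330));o[:300,400:]=cv2.resize(b,(400,300))
o[335:,:560]=cv2.resize(b[65:110,35:130],(560,265),interpolation=cv2.INTER_CUBIC)
cv2.imwrite("pics/h3.png",o[:,:,::-1])
E
```

```text
clock: 11.3
position: [412.3, 246.9, 149.5]
ee_rot: [0.986, -0.143, 0.085, 0.012]
contact_force: [-0.4, -0.2, -0.8]
gripper_width: 0.1
grasp_force: 0.0
clock: 11.7
position: [324.8, 289.5, 200.8]
ee_rot: [0.986, -0.142, 0.086, 0.011]
contact_force: [-0.3, 0.0, -0.1]
gripper_width: -0.1
grasp_force: 0.0
```

View pics/h3.png

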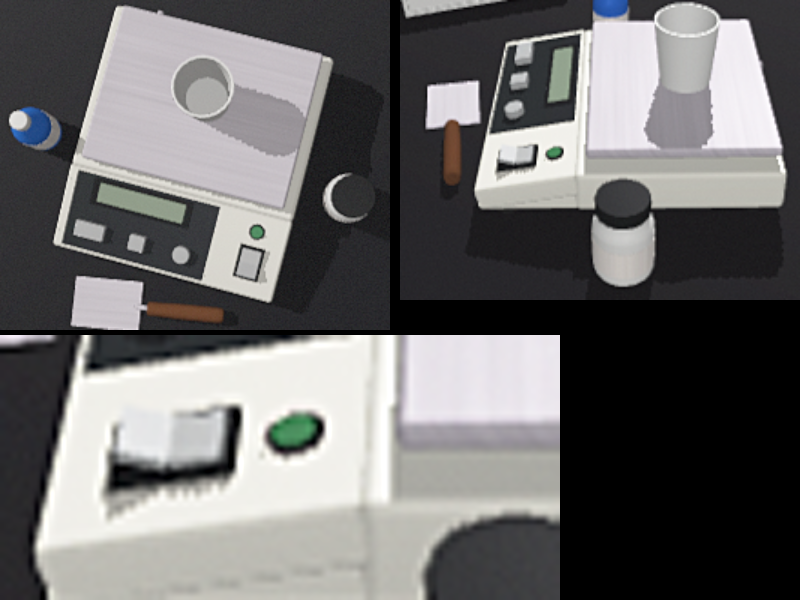

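The rocker is on (far half flat at (200,435)), the keys are up, the cup, jar, bottle and scraper look unmoved, and the hand is clear.

```bash
python3 -c "from bench import *;print(job_done())"
```

```text
the job is handed in; nothing more can be done
None
```

I switched the scale on, tapped the unit key, then the tare key; the last pictures show the rocker on, the keys up and nothing else moved, with the hand clear, and the job is handed in (no verdict was returned).

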